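# Seat a cover in the drilling fixture and clamp it

### The arm

A 7-joint arm with a two-finger parallel gripper is mounted at the origin on the work surface. World frame = base frame: x ahead of the robot, y to its left, z up, the work surface at z = 0. Lengths are in m, angles in rad, forces in N, time in s.
With the tool pointing down it reaches from about 0.425 to 0.925 m from the base axis. Payload 6.8 kg.
Tool frame: the origin (TCP) lies between the finger pads; the fingertips stand 17 mm ahead of it and the grasp point (between the pads) lies 2 mm behind it; z points along the fingers, y is the direction in which the jaws open and shut (so a half turn about z gives the same grasp; the last joint's range is limited). The gripper opens to 85 mm and grips with 20 to 120 N. Pads are 22 mm wide; open, the fingers measure 114 mm over their backs; the gripper's body (76 mm by 85 mm) begins 54 mm behind the grasp point. The pads swing forward as they close: fully open they stand 13 mm farther back than shut.
Start: joints at [-1.283, 0.477, 0.022, 1.555, -0.011, 1.109, -0.083], TCP at [0.26, 0.623, 0.248] pointing down, gripper open.
Joint ranges: [-2.96, 2.96], [-0.34, 2.1], [-1.41, 1.46], [0.24, 2.44], [-1.37, 4.51], [0.17, 1.92], [-2.96, 2.96]. Speed limits (rad/s): [2.39, 2.39, 3.14, 3.14, 3.14, 3.14, 3.14].

### API

Orientations are given as a unit quaternion [w, x, y, z].
In Python, from station import bot gives the robot as it stands. The module is installed in compiled form; this text tells all that it offers.
- The arm moves only by the tool carry_out, never from a script. Its argument "moves" is a list of rows, each a list of 3 entries, a list of its own where there are three numbers: the turn, a rotation vector about the tool's x, y, z in degrees, then the shift along the tool's x, y, z in cm, then the finger opening in cm, from 0 to 8.54. A call has 1 to 5 rows; each row is the pose to reach, as a shift and turn from the pose commanded when the call began, along the tool's axes at that moment; what a row does not reach only later rows make up. A row lasts 1/8 s, in which the tool goes at most 62.5 mm and 10.7 degrees, less where a joint would pass 70% of its speed; a pose out of reach is approached as far as the arm can. A call with a gripper value outside its range is refused whole. The fingers move at their own pace and stop on an object; "newtons" is the grip in N (left out, the last holds). Time passes only in rows, so rows that repeat a pose let the fingers close. It gives the time, the measured TCP pose, the force and the opening at its end, in the units of the state.
- bot.get_obs(): the state, without advancing time (a new reading comes with each control period).
- bot.read_camera(name): name is "scene" or "top" or "wrist"; returns the picture (384x512x3 uint8, red, green, blue); there is no depth.
- bot.camera_info(name): a dict with "vertical_fov" (degrees; the focal length in pixels is half the picture's height over the tangent of half this angle, whatever the lens; pixels are square), "cx", "cy" (the principal point, pixels), "position" and "attitude" of the camera in the world. Camera axes: x right, y up, looking along -z (the intrinsics and any distortion apply to the point x, -y, -z); pixel columns grow to the right and rows downward; lengths in m; the calibration is good to about 2 mm. A picture is of the moment at which its call begins: read the wrist's pose just before it. camera_info takes no time and is no camera call; for the wrist camera it gives the pose at the moment of the call.
- bot.hand_in(): hands the job in, once; it reports no verdict.
Trained networks look in the newest picture that a camera, given by its name, has taken for a name from the list of things; names that differ only in an ending like _2 or _b are one class to them, and where a whole thing is asked for, a point or a joint stands for the part that bears it (a point fixed in the world has none). Each returns a list of dicts, best first, with "score" (0 to 1); they miss things now and then, are a little off and sometimes report something else, mostly with a low value. They report only what shows in the picture. A call takes as long as a camera call.
- bot.silhouettes(label, camera): "region" (384x512 bool, what is visible of it) and "location" ([column, row] in pixels, amid what is visible of it).
The state is a dict: "t": time; "q": joint angles; "joint_vel": joint speeds; "joint_torque": joint torques, N m; "eef_pos": TCP position; "tool_rot": TCP orientation; "contact_force": force on the tool from outside, world axes, zero at the start; "torque": the same for the moment, N m; "gripper_width": opening from 0.0 (shut) to 1.0 (fully open).
Only numpy, scipy, OpenCV 4.12 (cv2) and the standard library are available. Lean on these libraries where they do the work, as an engineer would, in place of code of your own. Each camera call takes 0.05 s, during which the arm holds its last target. There are 200 camera calls.

### The job

Load the bare aluminium cover into the drilling fixture, boss upwards: press it down, firmly but gently, past its spring plungers until you feel it stand solid and level on the rest buttons. Only when it is fully home, swing the red handle of the toggle clamp right over so that the clamp locks on the boss, then let go; leave the other things on the bench where they are.

Things in the scene. Friction and masses are not known exactly. Their poses are not given: they have to be found in the camera images.
- cover_boss (a point): Grasp point on the axis of the cover's boss, 36 mm above the cover's underside, 12 mm below its top. The cover is a round bare silvery aluminium casting, 0.22 to 0.37 kg: flange 84 mm across and 14 mm thick, its lower rim bevelled 3 mm; above it a plain round boss 36 mm across, its top 48 mm above the underside. z up; its yaw does not matter.
- cover: The same cover; origin at the centre of its underside. At the start it lies boss up on a sheet of card 4 mm thick, in one of three places, the iron flange and the brass fitting in the others.
- fixture: Drilling fixture: dark steel base plate 150 x 240 x 16 mm, fixed to the table. Origin on the table under the nest's axis; z up, +y towards the toggle clamp. The plate spans x -75 to 75 and y -75 to 165 mm.
- nest (a point): The nest's axis, 24 mm above the table. The cover stands on three rest buttons, on shims: their hard tops are 24 to 31 mm above the table, new each time and not reported (find by feel; 10 to 25 N of pressing is plenty). Two pins with rounded tops (42 mm high) on the +y side touch the flange when the cover is on this axis; they guide it in from 2 mm off.
- plungers (a point): Midway between the balls of two sprung plungers in blue blocks (41 mm high, 52 mm and more from the nest's axis) on the nest's -y side. They stick 2 mm into the flange's place and press it against the pins. A cover set down rides up on them, crooked or level but 5 to 12 mm too high at the balls (underside about 36 mm above the table): a false seat. Under 7 to 16 N from above they give way and it goes down.
- clamp_pivot (a point): Pin of the clamp's arm, at y 95 mm in the fixture frame, 98 mm above the table; the clamp's pins are parallel to the fixture's x. The clamp stands on a blue riser at y 81 to 143 mm. Open, its arm and handle stand up 207 mm high at y 68 to 130 mm, so at the nest keep the gripper's long side along the fixture's x and come in from above.
- handle_grip (a point): Centre of the handle's red grip, 16 mm wide along the fixture's x, 19 mm thick, 76 mm long, its free end 24 mm on. The handle stands nearly upright when open and lies level along +y when locked. On the way this point goes in the fixture frame through (y, z) = (116,181) open, (132,181), (155,176), (178,166), (194,154), (201,142), (205,128), (207,117) dead centre, (207,108) mm locked.
- pad: Round black rubber foot, 18 mm across, on the sprung spindle at the end of the clamp's steel arm; origin at the centre of its underside. Locked, it lies on the nest's axis and bears on the boss's top with 3 to 13 N. The handle stays where it is left before dead centre, snaps home after it; 1 to 3 N at the grip moves it, up to 8 N while the pad is squeezed.
- iron_flange: Bystander, to be left alone: dark cast-iron flange, 92 mm across, 36 mm high; origin at the centre of its underside.
- brass_fitting: Bystander, to be left alone: brass fitting, 52 mm across, 44 mm high; origin at the centre of its underside.
- chip_brush: Bystander, to be left alone: brush with red handle, 200 mm long; origin at the centre of its underside.
- wrench: Bystander, to be left alone: steel spanner, 180 mm long; origin at the centre of its underside.
- mallet: Bystander, to be left alone: yellow-headed mallet, 260 mm long; origin at the centre of its underside.
- oil_bottle: Bystander, to be left alone: white bottle with red cap, 150 mm high; origin at the centre of its underside.
- screw_jar: Bystander, to be left alone: clear jar with blue cap, 70 mm high; origin at the centre of its underside.

How it is judged:
By the outcome, as a careful person would: the job done as asked, in the order asked, and still so for the second after the job is handed in, with the robot touching nothing.
It also fails if it takes over 72 s, if anything falls off the work surface, if the arm or the gripper's body presses on something with over 40 N, if the wrist force passes 120 N, or if a joint passes its speed limit or range.

## Working session

There is one attempt and no reset: what is moved stays moved. The work goes in short steps, Python scripts to look and compute and a tool call to move; the robot and the scene stay as the last step left them, time stands still between calls to the robot, and variables do not carry over. Pictures are saved under pics/ and viewed, about 8 in all and at most 12, crops included, and the job is handed in when it is done.

Besides the shell and the picture viewer there is one more tool, called after "Emit:" as a command line: name --argument value ..., lists and objects as JSON in quotes. carry_out: Moves the arm, as the interface text tells. Its arguments: {"type":"object","properties":{"moves":{"type":"array"},"newtons":{"type":"number"}},"required":["moves"]}

```bash
mkdir -p pics
cat > h.py <<'E'
import numpy as np, cv2
from station import bot
from scipy.spatial.transform import Rotation as R
def cam(n):
    c=bot.camera_info(n); f=192/np.tan(np.radians(c['vertical_fov'])/2)
    return c,f
def rot(a):
    a=np.array(a,float)
    return a if a.shape==(3,3) else R.from_quat(a[[1,2,3,0]]).as_matrix()
def ray(n,uv,c=None):
    if c is None: c=cam(n)[0]
    f=192/np.tan(np.radians(c['vertical_fov'])/2)
    K=np.array([[f,0,c['cx']],[0,f,c['cy']],[0,0,1]])
    d=c.get('distortion'); 
    p=np.linalg.inv(K)@[uv[0],uv[1],1]
    return np.array(c['position']),rot(c['attitude'])@(p*[1,-1,-1])
def at(n,uv,z,c=None):
    o,d=ray(n,uv,c); return o+d*(z-o[2])/d[2]
def proj(n,P,c=None):
    if c is None: c=cam(n)[0]
    f=192/np.tan(np.radians(c['vertical_fov'])/2)
    p=rot(c['attitude']).T@(np.array(P)-c['position'])
    return np.array([c['cx']+f*p[0]/-p[2],c['cy']+f*-p[1]/-p[2]])
E
python3 - <<'E'
from h import *
print({k:v for k,v in bot.get_obs().items()})
ims=[]
for n in ("scene","top","wrist"):
    print(n,bot.camera_info(n)); im=bot.read_camera(n)[:,:,::-1]; cv2.imwrite(f'pics/{n}0.png',im)
for n in ("scene","top","wrist"):
    for l in ("cover","fixture","handle_grip","pad","iron_flange","brass_fitting"):
        r=bot.silhouettes(l,n)
        print(n,l,[(round(x['score'],2),np.round(x['location'],1).tolist(),int(x['region'].sum())) for x in r[:3]])
E
```

```text
{'t': 0.0, 'q': array([-1.28311515,  0.47781729,  0.02233531,  1.5565023 , -0.01149824,
        1.10930606, -0.08311488]), 'joint_vel': array([-1.49202570e-03, -5.82056203e-05,  7.79034956e-04,  7.00345895e-04,
       -1.80390359e-04, -5.51578766e-04, -1.99723538e-03]), 'joint_torque': array([ 4.23439287e-04, -5.96453476e+01,  1.60813205e+00, -2.81180549e+01,
        1.25112713e-02,  9.45131615e-03,  4.52713903e-05]), 'eef_pos': array([0.26001655, 0.62226923, 0.24729262]), 'tool_rot': array([-1.16791543e-04,  1.96596085e-01,  9.80484101e-01, -9.45237968e-04]), 'contact_force': array([-0.31250113, -0.39328295,  0.28533227]), 'torque': array([-0.0316717 ,  0.01866151,  0.00353556]), 'gripper_width': 1.001712261455979}
scene {'vertical_fov': 50.91359737358491, 'cx': 251.16332489305492, 'cy': 194.58444457680224, 'position': array([1.12947599, 0.61138641, 0.89842461]), 'attitude': array([0.3701275 , 0.16045008, 0.35148898, 0.84481767])}
top {'vertical_fov': 54.35490732517815, 'cx': 259.066175600616, 'cy': 187.65752677742853, 'position': array([0.41683711, 0.10008957, 1.21878985]), 'attitu
[... 261 characters left out ...]
 -0.08328459,  0.5475046 ])}
scene cover [(0.94, [157.9, 175.8], 448), (0.48, [182.7, 145.9], 192), (0.41, [404.2, 287.7], 897)]
scene fixture [(0.64, [256.2, 229.2], 3526)]
scene handle_grip [(0.5, [270.3, 209.2], 257)]
scene pad []
scene iron_flange [(0.55, [213.2, 166.7], 472)]
scene brass_fitting [(0.5, [183.5, 140.7], 224)]
top cover [(0.94, [373.0, 170.2], 520)]
top fixture [(0.87, [260.3, 184.4], 3281)]
top handle_grip [(0.64, [233.6, 180.5], 81)]
top pad []
top iron_flange [(0.97, [347.9, 216.8], 687)]
top brass_fitting [(0.49, [393.8, 217.5], 260)]
wrist cover []
wrist fixture [(0.42, [135.1, 262.5], 265)]
wrist handle_grip []
wrist pad []
wrist iron_flange []
wrist brass_fitting []
```

Run:
```python
import cv2,numpy as np
a=cv2.imread('pics/top0.png')[90:310,160:470]; b=cv2.imread('pics/scene0.png')
a=cv2.resize(a,None,fx=800/310,fy=800/310,interpolation=cv2.INTER_CUBIC); cv2.imwrite('pics/t.png',a)
b=cv2.resize(b,None,fx=1.5625,fy=1.5625,interpolation=cv2.INTER_CUBIC); cv2.imwrite('pics/s.png',b)
```

```text
(no output)
```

View pics/t.png

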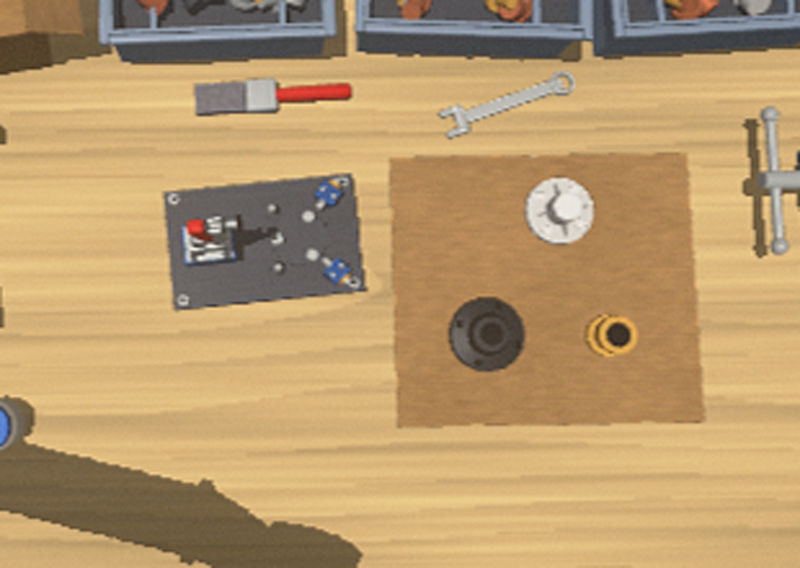

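View pics/s.png

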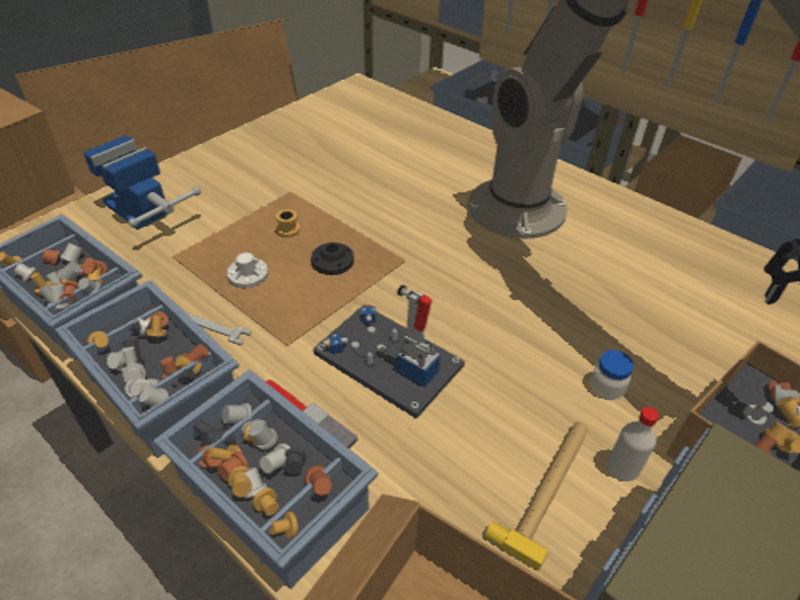

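The top view shows the silver cover on the card at crop (560,210), the iron flange at (487,334) and the brass fitting at (612,335). The fixture plate's corners are at about (165,193), (350,175), (366,290) and (175,309), with the clamp at the left (+y), open and upright.

Run:
```python
from h import *
s=310/800
C=[(165,193),(350,175),(366,290),(175,309)]
P=np.array([at('top',(160+u*s,90+v*s),.016) for u,v in C]); print(P.round(4))
# fixture silhouettes, cover: both cams
for l in ("fixture","cover"):
    bot.read_camera('top'); m=bot.silhouettes(l,'top')[0]['region'].astype(np.uint8)
    pts=cv2.findNonZero(m); r=cv2.minAreaRect(pts); print(l,r)
    if l=='fixture':
        q=np.array([at('top',p,.016) for p in cv2.boxPoints(r)]); print(q.round(4), [np.linalg.norm(q[i]-q[i-1]).round(4) for i in range(4)])
    else:
        mm=cv2.moments(m,True); e=cv2.fitEllipse(max(cv2.findContours(m,0,1)[0],key=len)); print(e, mm['m10']/mm['m00'],mm['m01']/mm['m00'])
        print(at('top',e[0],.018))
# fixture frame: 4 corners known
L=np.array([[75,165],[75,-75],[-75,-75],[-75,165]])/1000.
for name,Lc in (('a',L),('b',L*[-1,1])):
    A=P[:,:2];a0=A.mean(0);l0=Lc.mean(0);U,S,V=np.linalg.svd((Lc-l0).T@(A-a0));Rm=(U@V).T
    res=(Lc-l0)@Rm.T+a0-A
    print(name,np.linalg.det(Rm),np.degrees(np.arctan2(Rm[1,0],Rm[0,0])),'origin',a0-Rm@l0,'res',np.abs(res).max())
m=[r for r in bot.silhouettes('cover','scene')]
mm=m[0]['region'].astype(np.uint8);e=cv2.fitEllipse(max(cv2.findContours(mm,0,1)[0],key=len));print('scene cover',e,at('scene',e[0],.02))
```

```text
[[ 0.6265  0.2189  0.016 ]
 [ 0.6454 -0.0153  0.016 ]
 [ 0.4995 -0.0312  0.016 ]
 [ 0.4799  0.2073  0.016 ]]
fixture ((261.85174560546875, 183.20265197753906), (46.6960334777832, 74.20269775390625), 83.48019409179688)
[[ 0.6285  0.2241  0.016 ]
 [ 0.6521 -0.0169  0.016 ]
 [ 0.5001 -0.0298  0.016 ]
 [ 0.477   0.2079  0.016 ]] [np.float64(0.1523), np.float64(0.2421), np.float64(0.1525), np.float64(0.2388)]
cover ((376.5, 171.5), (25.0, 27.0), 90.0)
((376.4179382324219, 171.34962463378906), (25.262588500976562, 27.06241798400879), 74.08101654052734) 376.41289198606273 171.34668989547038
[ 0.59590263 -0.27539166  0.018     ]
a 0.9999999999999997 4.86193371943487 origin [0.56664986 0.05008925] res 0.0030186363827683638
b -0.9999999999999997 -175.13806628056514 origin [0.56664986 0.05008925] res 0.0030186363827683638
scene cover ((158.0908966064453, 172.95594787597656), (20.772581100463867, 25.8940372467041), 79.5683364868164) [ 0.59755118 -0.27418966  0.02      ]
```

Emit:
carry_out --moves '[[[0, 0, -50], [-25, -18, -9], 8.5], [[0, 0, -50], [-25, -18, -9], 8.5], [[0, 0, -50], [-25, -18, -9], 8.5], [[0, 0, -50], [-25, -18, -9], 8.5], [[0, 0, -50], [-25, -18, -9], 8.5]]'

```text
t: 1.92
eef_pos: [0.4172, 0.367, 0.3362]
tool_rot: [0.0, -0.239, 0.971, 0.0]
contact_force: [1.0, 0.8, -0.5]
gripper_width: 0.995
```

```bash
cat >> h.py <<'E'
def go(P,yaw,tilt=0):
    """shift/turn in tool axes (cm, deg) to TCP P with tool y at world angle yaw(deg), pointing down"""
    o=bot.get_obs(); T=rot(o['tool_rot']); y=np.radians(yaw)
    ty=np.array([np.cos(y),np.sin(y),0]); tz=np.array([0,0,-1.]); tx=np.cross(ty,tz)
    G=np.stack([tx,ty,tz],1)
    print('t',round(o['t'],2),'pos',o['eef_pos'].round(4),'yaw',np.degrees(np.arctan2(T[1,1],T[0,1])).round(1),'F',o['contact_force'].round(1),'M',o['torque'].round(2),'w',round(o['gripper_width'],3),'q',o['q'].round(2))
    print('turn',np.degrees(R.from_matrix(T.T@G).as_rotvec()).round(1),'shift cm',(T.T@(np.array(P)-o['eef_pos'])*100).round(2))
E
python3 -c "
from h import *
go((.597,-.275,.30),170)"
```

```text
t 1.93 pos [0.4172 0.367  0.3362] yaw 117.6 F [ 1.   0.8 -0.5] M [ 0.04 -0.1  -0.05] w 0.995 q [-0.8   0.21 -0.04  1.73  0.01  1.2   1.21]
turn [ -0.    0.  -52.4] shift cm [ 13.81 -65.22   3.6 ]
```

Emit:
carry_out --moves '[[[0, 0, -22], [13.8, -65.2, 3.6], 8.5], [[0, 0, -22], [13.8, -65.2, 3.6], 8.5], [[0, 0, -22], [13.8, -65.2, 3.6], 8.5], [[0, 0, -22], [13.8, -65.2, 3.6], 8.5], [[0, 0, -22], [13.8, -65.2, 3.6], 8.5]]'

```text
t: 2.55
eef_pos: [0.4974, 0.0744, 0.3194]
tool_rot: [0.001, -0.417, 0.909, -0.0]
contact_force: [0.9, -0.3, -0.4]
gripper_width: 0.997
```

```bash
python3 -c "
from h import *
go((.59,-.275,.25),140)"
```

```text
t 2.55 pos [0.4974 0.0744 0.3194] yaw 139.3 F [ 0.9 -0.3 -0.4] M [ 0.04 -0.04  0.05] w 0.997 q [-0.4   0.12  0.14  1.88 -0.02  1.14  2.18]
turn [-0.   0.1 -0.7] shift cm [ 20.47 -29.79   6.93]
```

Emit:
carry_out --moves '[[[0, 0, 10], [20.5, -29.8, 7], 8.5], [[0, 0, 10], [20.5, -29.8, 7], 8.5], [[0, 0, 10], [20.5, -29.8, 7], 8.5], [[0, 0, 10], [20.5, -29.8, 7], 8.5], [[0, 0, 10], [20.5, -29.8, 7], 8.5]]'

```text
t: 3.18
eef_pos: [0.576, -0.222, 0.2596]
tool_rot: [0.0, -0.337, 0.942, -0.0]
contact_force: [0.4, 0.7, -0.5]
gripper_width: 0.998
```

Emit:
carry_out --moves '[[[0, 0, 0], [0, 0, 0], 8.5], [[0, 0, 0], [0, 0, 0], 8.5]]'

```text
t: 3.42
eef_pos: [0.5754, -0.2199, 0.2595]
tool_rot: [-0.0, -0.336, 0.942, 0.0]
contact_force: [0.5, 0.7, -0.4]
gripper_width: 0.995
```

Run:
```python
from h import *
c=bot.camera_info('wrist'); im=bot.read_camera('wrist')[:,:,::-1].copy()
cs=[]
for r in bot.silhouettes('cover','wrist')[:2]:
    m=r['region'].astype(np.uint8); e=cv2.fitEllipse(max(cv2.findContours(m,0,1)[0],key=len)); print(r['score'],r['location'],e,at('wrist',e[0],.018,c))
    print('boss loc @.03',at('wrist',r['location'],.03,c))
for P in [(.596,-.275,.052)]: print(proj('wrist',P,c))
cv2.imwrite('pics/w1.png',im)
go((.596,-.275,.12),130); print(c)
```

```text
0.75 [209.2, 142.3] ((209.11085510253906, 142.9926300048828), (71.51342010498047, 74.65741729736328), 142.3152618408203) [ 0.595294   -0.27677653  0.018     ]
boss loc @.03 [ 0.5920524  -0.27691459  0.03      ]
[205.41366835 149.511305  ]
t 3.52 pos [ 0.5758 -0.2185  0.2599] yaw 129.5 F [ 0.4  0.3 -0.6] M [-0.01 -0.04 -0.  ] w 0.997 q [ 0.01  0.38  0.33  1.71 -0.14  1.08  2.65]
turn [ 0.   0.1 -0.5] shift cm [ 2.05 -5.65 13.99]
{'vertical_fov': 61.97787074963735, 'cx': 257.66947012441244, 'cy': 192.52126291773652, 'position': array([ 0.51675592, -0.26925119,  0.38614635]), 'attitude': array([ 0.42368748, -0.06461976, -0.13740316,  0.89299137])}
```

View pics/w1.png

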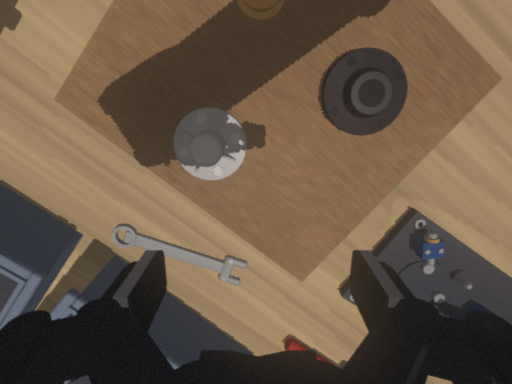

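Emit:
carry_out --moves '[[[0, 0, -0.5], [2.15, -5.7, 5], 8.5], [[0, 0, -0.5], [2.15, -5.7, 10], 8.5], [[0, 0, -0.5], [2.15, -5.7, 14], 8.5], [[0, 0, -0.5], [2.15, -5.7, 14], 8.5], [[0, 0, -0.5], [2.15, -5.7, 14], 8.5]]'

```text
t: 4.15
eef_pos: [0.5964, -0.2774, 0.1218]
tool_rot: [0.001, -0.341, 0.94, -0.001]
contact_force: [0.7, -0.2, -0.4]
gripper_width: 0.996
```

Run:
```python
from h import *
c=bot.camera_info('wrist'); im=bot.read_camera('wrist')[:,:,::-1].copy()
for r in bot.silhouettes('cover','wrist')[:2]:
    m=r['region'].astype(np.uint8); e=cv2.fitEllipse(max(cv2.findContours(m,0,1)[0],key=len)); print(r['score'],r['location'],m.sum(),e,at('wrist',e[0],.018,c))
for z in (.018,.052): 
  p=[proj('wrist',(.5955+rr*np.cos(a),-.276+rr*np.sin(a),z),c) for rr in [.042 if z<.03 else .018] for a in np.linspace(0,6.283,40)]
  cv2.polylines(im,[np.int32(p)],True,(0,0,255),1)
cv2.imwrite('pics/w2.png',im)
go((.5955,-.276,.042),130)
```

```text
0.98 [261.7, 198.1] 9126 ((260.8575134277344, 195.56236267089844), (105.53398895263672, 108.28292083740234), 88.41483306884766) [ 0.5944059  -0.27738714  0.018     ]
t 4.25 pos [ 0.5967 -0.278   0.1225] yaw 129.9 F [0.1 0.1 0.6] M [-0.02 -0.01 -0.02] w 0.998 q [ 0.13  0.59  0.3   1.72 -0.22  0.86  2.79]
turn [-0.2  0.1 -0.1] shift cm [-0.02  0.26  8.05]
```

View pics/w2.png

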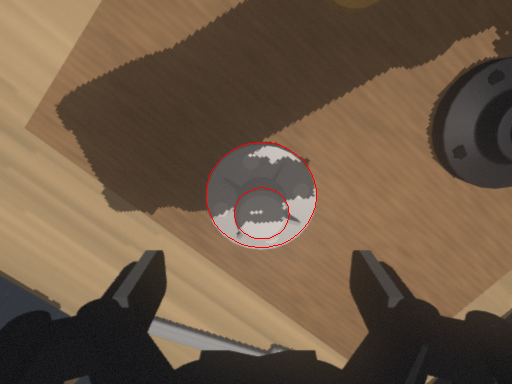

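Emit:
carry_out --moves '[[[0, 0, 0], [0, 0.2, 4.5], 8.5], [[0, 0, 0], [0, 0.2, 8.3], 8.5], [[0, 0, 0], [0, 0.2, 8.3], 8.5], [[0, 0, 0], [0, 0.2, 8.3], 5]]' --newtons 40

```text
t: 4.75
eef_pos: [0.5951, -0.2771, 0.0391]
tool_rot: [0.001, -0.341, 0.94, -0.001]
contact_force: [-0.7, -0.1, 1.2]
gripper_width: 0.817
```

Emit:
carry_out --moves '[[[0, 0, 0], [0, 0, 0], 2.5], [[0, 0, 0], [0, 0, 0], 2.5], [[0, 0, 0], [0, 0, 0], 2.5], [[0, 0, 0], [0, 0, 0], 2.5], [[0, 0, 0], [0, 0, 0], 2.5]]' --newtons 40

```text
t: 5.38
eef_pos: [0.5946, -0.2768, 0.0386]
tool_rot: [0.001, -0.341, 0.94, -0.001]
contact_force: [-1.8, 0.8, 7.2]
gripper_width: 0.409
```

Emit:
carry_out --moves '[[[0, 0, 0], [0, 0, 0], 2.5], [[0, 0, 0], [0, 0, 0], 2.5]]' --newtons 50

```text
t: 5.62
eef_pos: [0.5946, -0.2768, 0.0386]
tool_rot: [0.001, -0.341, 0.94, -0.001]
contact_force: [-1.4, 0.5, 7.8]
gripper_width: 0.407
```

```bash
python3 -c "
from h import *
go((.5955,-.276,.2),140)"
```

```text
t 5.62 pos [ 0.5946 -0.2768  0.0386] yaw 129.8 F [-1.4  0.5  7.8] M [0.29 0.31 0.03] w 0.407 q [ 0.16  0.7   0.26  1.76 -0.26  0.71  2.82]
turn [ -0.1   0.1 -10.2] shift cm [ -0.14  -0.03 -16.14]
```

Emit:
carry_out --moves '[[[0, 0, 0], [0, 0, -4], 2.5], [[0, 0, 0], [0, 0, -8], 2.5], [[0, 0, 0], [0, 0, -12], 2.5], [[0, 0, 0], [0, 0, -16], 2.5], [[0, 0, 0], [0, 0, -16], 2.5]]'

```text
t: 6.25
eef_pos: [0.5954, -0.2775, 0.2005]
tool_rot: [0.003, -0.34, 0.94, -0.002]
contact_force: [0.7, -0.9, -3.7]
gripper_width: 0.407
```

```bash
python3 -c "
from h import *
go((.574,-.03,.20),175)"
```

```text
t 6.25 pos [ 0.5954 -0.2775  0.2005] yaw 129.8 F [ 0.7 -0.9 -3.7] M [-0.04 -0.02 -0.01] w 0.407 q [ 0.1   0.5   0.33  1.67 -0.19  0.99  2.77]
turn [ -0.4   0.1 -45.2] shift cm [-1.420e+01  2.038e+01 -2.000e-02]
```

Emit:
carry_out --moves '[[[0, 0, -5], [-2.8, 4.1, 0], 2.5], [[0, 0, -12], [-5.7, 8.2, 0], 2.5], [[0, 0, -20], [-8.5, 12.2, 0], 2.5], [[0, 0, -28], [-11.4, 16.3, 0], 2.5], [[-0.4, 0, -35], [-14.2, 20.4, 0], 2.5]]'

```text
t: 6.88
eef_pos: [0.5706, -0.027, 0.1952]
tool_rot: [-0.002, -0.609, 0.793, 0.004]
contact_force: [0.6, 0.4, -2.5]
gripper_width: 0.407
```

Emit:
carry_out --moves '[[[0, 0, 0], [0, 0, 0], 2.5], [[0, 0, 0], [0, 0, 0], 2.5], [[0, 0, 0], [0, 0, 0], 2.5]]'

```text
t: 7.25
eef_pos: [0.5717, -0.0305, 0.1961]
tool_rot: [-0.002, -0.606, 0.795, 0.003]
contact_force: [0.2, 0.5, -3.5]
gripper_width: 0.406
```

Run:
```python
from h import *
c=bot.camera_info('wrist'); im=bot.read_camera('wrist')[:,:,::-1].copy()
r=bot.silhouettes('fixture','wrist'); print([(x['score'],x['location'],x['region'].sum()) for x in r[:2]])
O=np.array([.567,.050]); a=np.radians(5.2); M=np.array([[np.cos(a),-np.sin(a)],[np.sin(a),np.cos(a)]])
F=lambda x,y,z: np.r_[O+M@np.array([x,y])/1000,z/1000]
cv2.polylines(im,[np.int32([proj('wrist',F(x,y,16),c) for x,y in [(75,165),(75,-75),(-75,-75),(-75,165)]])],True,(0,0,255),1)
cv2.polylines(im,[np.int32([proj('wrist',F(42*np.cos(t),42*np.sin(t),24),c) for t in np.linspace(0,6.28,50)])],True,(0,255,0),1)
cv2.imwrite('pics/w3.png',cv2.resize(im,(800,600),interpolation=cv2.INTER_CUBIC)); print(c)
go((.567,.05,.12),175)
bot.read_camera('top')
cv2.imwrite('pics/top1.png',bot.read_camera('top')[:,:,::-1]);
```

```text
[(0.71, [336.7, 273.7], np.int64(4205))]
{'vertical_fov': 61.97787074963735, 'cx': 257.66947012441244, 'cy': 192.52126291773652, 'position': array([ 0.5529218 , -0.10553793,  0.32270118]), 'attitude': array([ 0.13300952, -0.01655757, -0.15156994,  0.97931653])}
t 7.35 pos [ 0.5719 -0.0302  0.1964] yaw 164.7 F [ 0.5  0.1 -3.8] M [-0.03  0.02 -0.04] w 0.406 q [-0.16  0.37  0.14  1.86 -0.07  0.92  2.88]
turn [  0.4   0.1 -10.3] shift cm [-7.59  2.54  7.67]
```

View pics/w3.png

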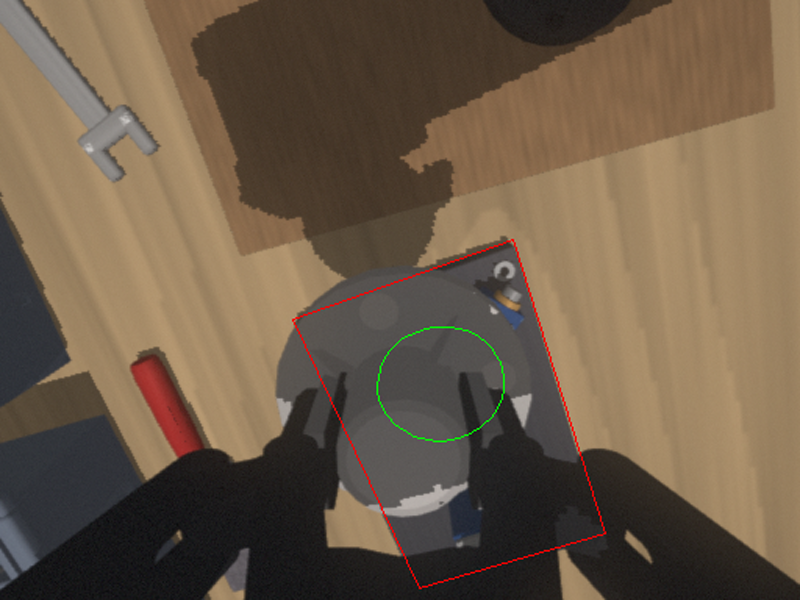

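```bash
cat > edges.py <<'E'
from h import *
import sys
def edges(n,path,c,O,deg,only=None,rng=(.05,.95)):
    im=cv2.GaussianBlur(cv2.imread(path),(0,0),.7).astype(np.float32).sum(2)/3
    a=np.radians(deg); M=np.array([[np.cos(a),-np.sin(a)],[np.sin(a),np.cos(a)]])
    K=[(75,165),(75,-75),(-75,-75),(-75,165)]; names=['+x','-y','-x','+y']
    cen=proj(n,np.r_[O+M@[0,.045],.016],c); out={}
    for i in range(4):
        best=None
        for z in (0,.016):
            p,q=[proj(n,np.r_[O+M@(np.array(k)/1000),z],c) for k in (K[i],K[(i+1)%4])]
            d=(q-p)/np.linalg.norm(q-p); nn=np.array([d[1],-d[0]]); 
            if nn@(p-cen)<0: nn=-nn
            h=nn@(p-cen)
            if best is None or h>best[0]: best=(h,p,q,nn,z)
        h,p,q,nn,z=best; s=np.arange(-5,5.01,.25); res=[]
        if only and names[i] not in only: continue
        for t in np.linspace(*((only or {}).get(names[i],rng)),40):
            b=p+(q-p)*t; X=(b+s[:,None]*nn).astype(np.float32)
            v=cv2.remap(im,X[:,0].copy(),X[:,1].copy(),cv2.INTER_LINEAR).ravel()
            g=np.gradient(v); k=int(np.argmax(g))
            if g[k]>3: res.append((t,s[k]))
        if len(res)<8: print(n,names[i],'few'); continue
        res=np.array(res); med=np.median(res[:,1]); ok=abs(res[:,1]-med)<1.2
        f=np.polyfit(res[ok,0]-.5,res[ok,1],1)
        w1=at(n,(p+q)/2,z,c); w2=at(n,(p+q)/2+nn,z,c)
        mm=np.linalg.norm(w2-w1)*1000
        print(n,names[i],'z',z,'outward px',round(f[1],2),'mm',round(f[1]*mm,2),'tilt over edge mm',round(f[0]*mm,2),'n',ok.sum())
O=np.array([.567,.050])
if __name__=='__main__':
    edges('top','pics/top0.png',cam('top')[0],O,5.2)
    edges('scene','pics/scene0.png',cam('scene')[0],O,5.2)
    c=bot.camera_info('wrist')
    cv2.imwrite('pics/w3raw.png',bot.read_camera('wrist')[:,:,::-1])
    edges('wrist','pics/w3raw.png',c,O,5.2,{'-x':(.05,.7),'-y':(.7,.97)})
E
python3 edges.py
```

```text
top +x z 0.016 outward px 0.84 mm 2.77 tilt over edge mm -1.41 n 39
top -y z 0.016 outward px 0.06 mm 0.2 tilt over edge mm -1.61 n 37
top -x z 0 outward px -0.54 mm -1.75 tilt over edge mm -1.67 n 40
top +y z 0.016 outward px 0.47 mm 1.53 tilt over edge mm -0.71 n 38
scene +x z 0 outward px 0.31 mm 1.01 tilt over edge mm -1.19 n 40
scene -y z 0.016 outward px -0.2 mm -0.77 tilt over edge mm -0.91 n 35
scene -x z 0.016 outward px -0.46 mm -1.81 tilt over edge mm -1.52 n 29
scene +y z 0 outward px 0.02 mm 0.06 tilt over edge mm -0.57 n 40
wrist -y z 0 outward px 0.56 mm 0.59 tilt over edge mm -0.93 n 39
wrist -x z 0.016 outward px -1.52 mm -1.59 tilt over edge mm -0.23 n 40
```

Run:
```python
from edges import *
O=np.array([.5684,.0505]); yaw=4.85
edges('top','pics/top0.png',cam('top')[0],O,yaw); edges('scene','pics/scene0.png',cam('scene')[0],O,yaw)
c=bot.camera_info('wrist'); edges('wrist','pics/w3raw.png',c,O,yaw,{'-x':(.05,.7)})
o=bot.get_obs(); T=o['eef_pos']; X=rot(o['tool_rot'])
from scipy.optimize import minimize
m=bot.silhouettes('cover','wrist'); print([(x['score'],x['region'].sum()) for x in m])
m=m[0]['region'].astype(np.uint8); ys,xs=np.nonzero(m); print('mask x',xs.min(),xs.max(),'ymin',ys.min())
h=[]
for dz,r in ((.0346,.039),(.0316,.042),(.0206,.042)):
    for a in np.linspace(0,6.283,90): h.append(proj('wrist',T+X@[r*np.cos(a),r*np.sin(a),dz],c))
h=np.array(h); print('pred x',h[:,0].min(),h[:,0].max(),'ymin',h[:,1].min())
def ext(d):
    h=np.array([proj('wrist',T+X@[r*np.cos(a)+d,r*np.sin(a),dz],c) for dz,r in ((.0316,.042),(.0206,.042)) for a in np.linspace(0,6.283,90)]); return h[:,1].min()
print('per mm tool x',ext(.001)-ext(0))
go((*O,.10),175)
```

```text
top +x z 0.016 outward px 0.26 mm 0.87 tilt over edge mm -0.09 n 39
top -y z 0.016 outward px 0.21 mm 0.68 tilt over edge mm -0.87 n 35
top -x z 0 outward px 0.01 mm 0.02 tilt over edge mm -0.26 n 39
top +y z 0.016 outward px 0.41 mm 1.34 tilt over edge mm 0.46 n 40
scene +x z 0 outward px -0.3 mm -0.99 tilt over edge mm -0.23 n 40
scene -y z 0.016 outward px -0.09 mm -0.35 tilt over edge mm -0.69 n 36
scene -x z 0.016 outward px -0.02 mm -0.08 tilt over edge mm 0.34 n 29
scene +y z 0 outward px -0.13 mm -0.4 tilt over edge mm -0.07 n 40
wrist -x z 0.016 outward px -0.05 mm -0.05 tilt over edge mm 0.3 n 40
[(0.92, np.int64(16491)), (0.54, np.int64(1845))]
mask x 176 340 ymin 170
pred x 177.11125030809225 341.6257599054799 ymin 164.90792788716396
per mm tool x -1.9420452505025594
t 7.55 pos [ 0.5721 -0.0293  0.1966] yaw 164.8 F [-0.7  0.6 -3.2] M [-0.04  0.01  0.02] w 0.409 q [-0.16  0.37  0.13  1.86 -0.07  0.92  2.88]
turn [  0.4   0.1 -10.2] shift cm [-7.58  2.39  9.7 ]
```

Emit:
carry_out --moves '[[[0.2, 0, -3], [-3, 1, 2], 2.5], [[0.4, 0, -7], [-6, 1.9, 4], 2.5], [[0.4, 0, -7], [-7.45, 2.35, 6], 2.5], [[0.4, 0, -7], [-7.45, 2.35, 8], 2.5], [[0.4, 0, -7], [-7.45, 2.35, 8], 2.5]]'

```text
t: 8.18
eef_pos: [0.5673, 0.0494, 0.1157]
tool_rot: [-0.0, -0.655, 0.756, 0.001]
contact_force: [-0.4, 0.3, -3.3]
gripper_width: 0.407
```

Emit:
carry_out --moves '[[[0, 0, 0], [0, 0, 0], 2.5], [[0, 0, 0], [0, 0, 0], 2.5]]'

```text
t: 8.43
eef_pos: [0.5692, 0.0492, 0.1181]
tool_rot: [0.002, -0.655, 0.756, 0.0]
contact_force: [1.0, -0.3, -2.9]
gripper_width: 0.402
```

Run:
```python
from edges import *
go((.5685,.049,.085),172)
c=bot.camera_info('wrist'); im=bot.read_camera('wrist')[:,:,::-1].copy(); cv2.imwrite('pics/w4.png',im)
O=np.array([.5684,.0505]); a=np.radians(4.85); M=np.array([[np.cos(a),-np.sin(a)],[np.sin(a),np.cos(a)]])
F=lambda x,y,z: np.r_[O+M@np.array([x,y])/1000,z/1000]
edges('wrist','pics/w4.png',c,O,4.85)
cv2.polylines(im,[np.int32([proj('wrist',F(x,y,16),c) for x,y in [(75,165),(75,-75),(-75,-75),(-75,165)]])],True,(0,0,255),1)
o=bot.get_obs(); T=o['eef_pos']; X=rot(o['tool_rot'])
cv2.polylines(im,[np.int32([proj('wrist',T+X@[.042*np.cos(t),.042*np.sin(t),.0206],c) for t in np.linspace(0,6.28,50)])],True,(0,255,0),1)
cv2.imwrite('pics/w4o.png',cv2.resize(im,(800,600),interpolation=cv2.INTER_CUBIC))
```

```text
t 8.43 pos [0.5692 0.0492 0.1181] yaw 171.8 F [ 1.  -0.3 -2.9] M [-0.03  0.01 -0.07] w 0.402 q [-0.25  0.46  0.07  1.92 -0.05  0.75  2.85]
turn [-0.1  0.2 -0.2] shift cm [0.04 0.08 3.31]
wrist +x z 0.016 outward px -0.01 mm -0.01 tilt over edge mm -0.1 n 18
wrist -y z 0 outward px -2.82 mm -1.98 tilt over edge mm -0.18 n 26
wrist -x z 0.016 outward px -0.17 mm -0.13 tilt over edge mm 0.08 n 32
wrist +y few
```

View pics/w4o.png

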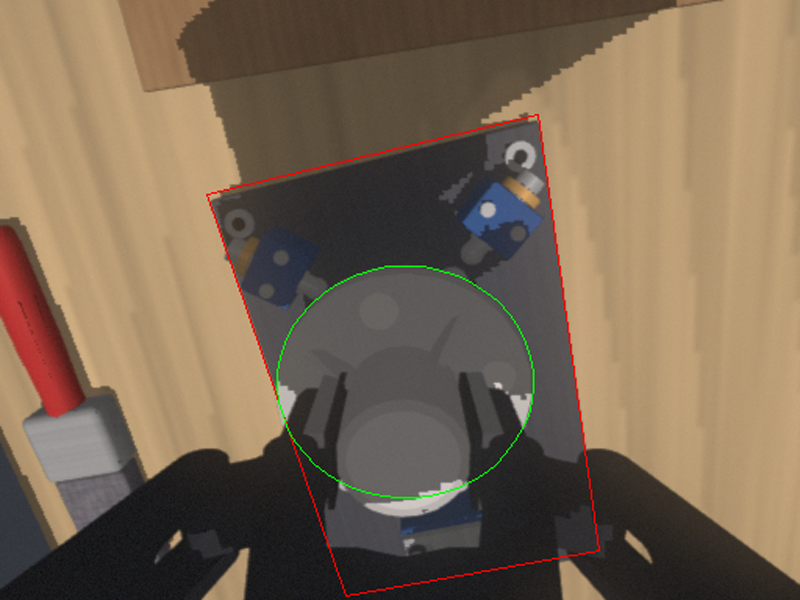

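The wrist view shows the plate outline, the blue plunger blocks at (285,265) and (503,215), and the held cover centred in x. In y, the cover and the plate edge both sit about 2 mm off my overlay in the same direction. That points to a wrist camera offset, so I'm descending with about −0.6 mm of y correction.

Emit:
carry_out --moves '[[[0, 0, 0], [-0.05, 0.09, 1], 2.5], [[0, 0, 0], [-0.05, 0.09, 2], 2.5], [[0, 0, 0], [-0.05, 0.09, 3], 2.5], [[0, 0, 0], [-0.05, 0.09, 3.3], 2.5], [[0, 0, 0], [-0.05, 0.09, 3.3], 2.5]]'

```text
t: 9.1
eef_pos: [0.5675, 0.0502, 0.0836]
tool_rot: [0.001, -0.655, 0.756, 0.001]
contact_force: [0.2, -0.2, -2.7]
gripper_width: 0.408
```

Emit:
carry_out --moves '[[[0, 0, 0], [0, 0, 0.25], 2.5], [[0, 0, 0], [0, 0, 0.5], 2.5], [[0, 0, 0], [0, 0, 0.75], 2.5], [[0, 0, 0], [0, 0, 1], 2.5], [[0, 0, 0], [0, 0, 1], 2.5]]'

```text
t: 9.72
eef_pos: [0.5675, 0.0502, 0.0738]
tool_rot: [0.001, -0.655, 0.756, 0.001]
contact_force: [0.4, -0.8, -3.5]
gripper_width: 0.406
```

```bash
python3 -c "
from h import *
go((.5685,.0498,.0706),172)"
```

```text
t 9.72 pos [0.5675 0.0502 0.0738] yaw 171.8 F [ 0.4 -0.8 -3.5] M [-0.05 -0.02  0.02] w 0.406 q [-0.25  0.53  0.06  1.95 -0.06  0.66  2.85]
turn [-0.   0.1 -0.2] shift cm [ 0.03 -0.11  0.32]
```

Emit:
carry_out --moves '[[[0, 0, 0], [0, -0.08, 0.05], 2.5], [[0, 0, 0], [0, -0.08, 0.15], 2.5], [[0, 0, 0], [0, -0.08, 0.25], 2.5], [[0, 0, 0], [0, -0.08, 0.3], 2.5], [[0, 0, 0], [0, -0.08, 0.3], 2.5]]'

```text
t: 10.35
eef_pos: [0.5684, 0.0503, 0.0711]
tool_rot: [0.001, -0.655, 0.756, 0.001]
contact_force: [-0.4, 0.4, -0.0]
gripper_width: 0.412
```

Emit:
carry_out --moves '[[[0, 0, 0], [0, 0, 0.1], 2.5], [[0, 0, 0], [0, 0, 0.2], 2.5], [[0, 0, 0], [0, 0, 0.2], 2.5]]'

```text
t: 10.72
eef_pos: [0.5682, 0.051, 0.0689]
tool_rot: [0.001, -0.655, 0.756, 0.001]
contact_force: [-2.3, 3.7, 1.4]
gripper_width: 0.406
```

```bash
python3 -c "
from h import *
go((.5685,.0498,.0656),172)"
```

```text
t 10.72 pos [0.5682 0.051  0.0689] yaw 171.9 F [-2.3  3.7  1.4] M [ 0.69  0.64 -0.04] w 0.406 q [-0.24  0.54  0.06  1.95 -0.06  0.66  2.85]
turn [-0.   0.2 -0.1] shift cm [ 0.11 -0.05  0.33]
```

Emit:
carry_out --moves '[[[0, 0, 0], [0, 0, 0.1], 2.5], [[0, 0, 0], [0, 0, 0.2], 2.5], [[0, 0, 0], [0, 0, 0.2], 2.5]]'

```text
t: 11.1
eef_pos: [0.5686, 0.0508, 0.0674]
tool_rot: [0.002, -0.655, 0.756, 0.001]
contact_force: [-3.5, 3.6, 4.8]
gripper_width: 0.41
```

Emit:
carry_out --moves '[[[0, 0, 0], [0, 0, 0.1], 2.5], [[0, 0, 0], [0, 0, 0.2], 2.5], [[0, 0, 0], [0, 0, 0.2], 2.5]]'

```text
t: 11.48
eef_pos: [0.568, 0.0505, 0.0645]
tool_rot: [0.001, -0.655, 0.756, 0.001]
contact_force: [-2.1, 3.4, -1.5]
gripper_width: 0.41
```

Emit:
carry_out --moves '[[[0, 0, 0], [0, 0, 0.1], 2.5], [[0, 0, 0], [0, 0, 0.1], 2.5]]'

```text
t: 11.72
eef_pos: [0.5679, 0.0504, 0.0635]
tool_rot: [0.001, -0.655, 0.756, 0.001]
contact_force: [-2.6, 4.7, -2.6]
gripper_width: 0.407
```

Emit:
carry_out --moves '[[[0, 0, 0], [0, 0, 0.1], 2.5], [[0, 0, 0], [0, 0, 0.1], 2.5]]'

```text
t: 11.98
eef_pos: [0.568, 0.0503, 0.0626]
tool_rot: [0.001, -0.655, 0.756, 0.001]
contact_force: [-2.6, 3.1, -1.8]
gripper_width: 0.406
```

Emit:
carry_out --moves '[[[0, 0, 0], [0, 0, 0.1], 2.5], [[0, 0, 0], [0, 0, 0.1], 2.5]]'

```text
t: 12.22
eef_pos: [0.5681, 0.0502, 0.0617]
tool_rot: [0.001, -0.655, 0.756, 0.001]
contact_force: [-3.4, 4.1, -2.0]
gripper_width: 0.405
```

Emit:
carry_out --moves '[[[0, 0, 0], [0, 0, 0.1], 2.5], [[0, 0, 0], [0, 0, 0.1], 2.5]]'

```text
t: 12.48
eef_pos: [0.5681, 0.0502, 0.0608]
tool_rot: [0.001, -0.655, 0.756, 0.001]
contact_force: [-3.8, 3.5, -1.5]
gripper_width: 0.41
```

Emit:
carry_out --moves '[[[0, 0, 0], [0, 0, 0.1], 2.5], [[0, 0, 0], [0, 0, 0.1], 2.5]]'

```text
t: 12.72
eef_pos: [0.5682, 0.0501, 0.0598]
tool_rot: [0.001, -0.655, 0.756, 0.001]
contact_force: [-4.0, 3.3, -0.5]
gripper_width: 0.408
```

Emit:
carry_out --moves '[[[0, 0, 0], [0, 0, 0.1], 2.5], [[0, 0, 0], [0, 0, 0.1], 2.5]]'

```text
t: 12.98
eef_pos: [0.5682, 0.0502, 0.0593]
tool_rot: [0.001, -0.655, 0.756, 0.001]
contact_force: [-5.2, 2.8, 2.6]
gripper_width: 0.406
```

Force is starting to rise near the lower end of the button range; I'll press on.

Emit:
carry_out --moves '[[[0, 0, 0], [0, 0, 0.08], 2.5], [[0, 0, 0], [0, 0, 0.08], 2.5]]'

```text
t: 13.22
eef_pos: [0.5683, 0.0502, 0.0592]
tool_rot: [0.001, -0.655, 0.756, 0.001]
contact_force: [-7.8, 3.5, 10.9]
gripper_width: 0.413
```

Emit:
carry_out --moves '[[[0, 0, 0], [0, 0, 0.08], 2.5], [[0, 0, 0], [0, 0, 0.08], 2.5], [[0, 0, 0], [0, 0, 0.08], 2.5]]'

```text
t: 13.6
eef_pos: [0.5683, 0.0502, 0.0592]
tool_rot: [0.001, -0.655, 0.756, 0.001]
contact_force: [-10.9, 2.9, 18.7]
gripper_width: 0.406
```

Emit:
carry_out --moves '[[[0, 0, 0], [0, 0, -0.1], 2.5], [[0, 0, 0], [0, 0, -0.15], 2.5], [[0, 0, 0], [0, 0, -0.15], 2.5]]'

```text
t: 13.98
eef_pos: [0.5682, 0.0502, 0.0593]
tool_rot: [0.001, -0.655, 0.756, 0.001]
contact_force: [-6.5, 4.3, 4.0]
gripper_width: 0.406
```

Emit:
carry_out --moves '[[[0, 0, 0], [0, 0, 0], 5.5], [[0, 0, 0], [0, 0, 0], 5.5], [[0, 0, 0], [0, 0, 0], 5.5], [[0, 0, 0], [0, 0, 0], 5.5]]'

```text
t: 14.48
eef_pos: [0.5688, 0.0499, 0.059]
tool_rot: [0.001, -0.655, 0.756, 0.0]
contact_force: [0.7, 0.6, 0.4]
gripper_width: 0.645
```

Emit:
carry_out --moves '[[[0, 0, 0], [0, 0, -2], 5.5], [[0, 0, 0], [0, 0, -4], 5.5], [[0, 0, 0], [0, 0, -5.5], 0.1], [[0, 0, 0], [0, 0, -5.5], 0.1], [[0, 0, 0], [0, 0, -5.5], 0.1]]'

```text
t: 15.1
eef_pos: [0.568, 0.05, 0.1133]
tool_rot: [0.001, -0.655, 0.756, 0.001]
contact_force: [0.1, -0.3, -0.5]
gripper_width: 0.014
```

Run:
```python
from h import *
go((.5684,.0502,.095),172)
c=bot.camera_info('wrist'); im=bot.read_camera('wrist')[:,:,::-1].copy()
for z,r in ((.0386,.042),(.0726,.018)):
    cv2.polylines(im,[np.int32([proj('wrist',(.5682+r*np.cos(t),.0502+r*np.sin(t),z),c) for t in np.linspace(0,6.28,60)])],True,(0,255,0),1)
sc=bot.read_camera('scene')[120:280,180:340,::-1]
o=np.hstack([im[:, 60:460],cv2.resize(sc,(384,384),interpolation=cv2.INTER_CUBIC)]); cv2.imwrite('pics/c1.png',o)
```

```text
t 15.1 pos [0.568  0.05   0.1133] yaw 171.8 F [ 0.1 -0.3 -0.5] M [ 0.02  0.01 -0.04] w 0.014 q [-0.25  0.47  0.07  1.93 -0.05  0.74  2.85]
turn [ 0.   0.1 -0.2] shift cm [-0.02 -0.04  1.83]
```

View pics/c1.png

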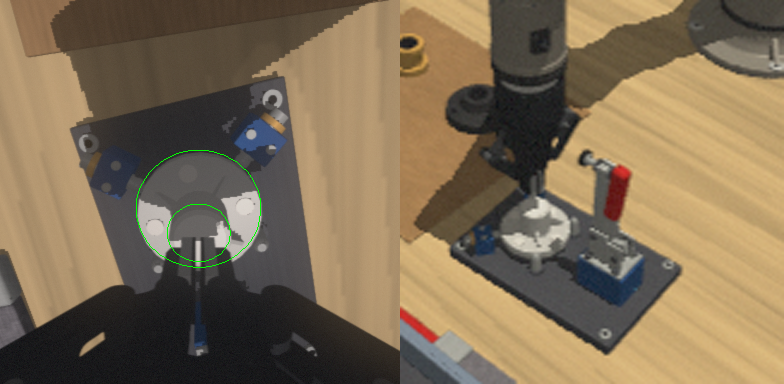

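Emit:
carry_out --moves '[[[0, 0, 0], [0.4, 0, 1], 0.1], [[0, 0, 0], [0.8, 0, 1.8], 0.1], [[0, 0, 0], [0.8, 0, 2.0], 0.1], [[0, 0, 0], [0.8, 0, 2.2], 0.1], [[0, 0, 0], [0.8, 0, 2.2], 0.1]]'

```text
t: 15.82
eef_pos: [0.5673, 0.0423, 0.0919]
tool_rot: [0.001, -0.655, 0.756, 0.001]
contact_force: [0.3, 0.3, 0.2]
gripper_width: 0.012
```

Emit:
carry_out --moves '[[[0, 0, 0], [0, 0, 0.1], 0.1], [[0, 0, 0], [0, 0, 0.2], 0.1], [[0, 0, 0], [0, 0, 0.2], 0.1]]'

```text
t: 16.2
eef_pos: [0.5674, 0.0422, 0.0899]
tool_rot: [0.001, -0.655, 0.756, 0.0]
contact_force: [0.1, -0.3, 0.8]
gripper_width: 0.011
```

Emit:
carry_out --moves '[[[0, 0, 0], [0, 0, 0.1], 0.1], [[0, 0, 0], [0, 0, 0.1], 0.1], [[0, 0, 0], [0, 0, 0.1], 0.1]]'

```text
t: 16.58
eef_pos: [0.5675, 0.0422, 0.0898]
tool_rot: [0.001, -0.655, 0.756, 0.0]
contact_force: [-2.0, -1.6, 7.7]
gripper_width: 0.011
```

Emit:
carry_out --moves '[[[0, 0, 0], [0, 0, 0.1], 0.1], [[0, 0, 0], [0, 0, 0.16], 0.1], [[0, 0, 0], [0, 0, 0.16], 0.1]]'

```text
t: 16.95
eef_pos: [0.5676, 0.0421, 0.0897]
tool_rot: [0.002, -0.655, 0.756, 0.0]
contact_force: [-6.6, -0.9, 21.5]
gripper_width: 0.011
```

Emit:
carry_out --moves '[[[0, 0, 0], [0, 0, -0.3], 0.1], [[0, 0, 0], [0, 0, -1], 0.1], [[0, 0, 0], [1, 0, -6], 0.1], [[0, 0, 0], [1, 0, -12], 0.1], [[0, 0, 0], [1, 0, -16], 0.1]]'

```text
t: 17.58
eef_pos: [0.5663, 0.0317, 0.2502]
tool_rot: [0.002, -0.655, 0.756, -0.0]
contact_force: [0.7, -0.4, 0.3]
gripper_width: 0.012
```

Run:
```python
from h import *
O=np.array([.5684,.0505]); a=np.radians(4.85); M=np.array([[np.cos(a),-np.sin(a)],[np.sin(a),np.cos(a)]])
F=lambda x,y,z: np.r_[O+M@np.array([x,y])/1000,z/1000]
for p in [(116,181),(132,181),(155,176),(178,166),(194,154),(201,142),(205,128),(207,117),(207,108)]: print(p,F(0,*p).round(4))
go(F(0,116,260),172)
bot.read_camera('scene')
for n in ('scene','top'):
    im=bot.read_camera(n)[:,:,::-1]; cv2.imwrite(f'pics/{n}2.png',im)
    for l in ('handle_grip','pad'):
        r=bot.silhouettes(l,n); print(n,l,[(round(x['score'],2),x['location'],x['region'].sum()) for x in r[:2]], 'pred grip',proj(n,F(0,116,181)).round(1))
        if r: print(at(n,r[0]['location'],.181))
```

```text
(116, 181) [0.5586 0.1661 0.181 ]
(132, 181) [0.5572 0.182  0.181 ]
(155, 176) [0.5553 0.2049 0.176 ]
(178, 166) [0.5534 0.2279 0.166 ]
(194, 154) [0.552  0.2438 0.154 ]
(201, 142) [0.5514 0.2508 0.142 ]
(205, 128) [0.5511 0.2548 0.128 ]
(207, 117) [0.5509 0.2568 0.117 ]
(207, 108) [0.5509 0.2568 0.108 ]
t 17.57 pos [0.5663 0.0317 0.2502] yaw 171.8 F [ 0.7 -0.4  0.3] M [-0.    0.02 -0.02] w 0.012 q [-0.23  0.3   0.08  1.82 -0.03  1.02  2.86]
turn [-0.2  0.2 -0.2] shift cm [-13.19   2.68  -0.94]
scene handle_grip [(0.54, [270.7, 206.8], np.int64(284))] pred grip [270.4 196.7]
[0.58487043 0.1895067  0.181     ]
scene pad [(0.63, [144.2, 208.9], np.int64(275)), (0.37, [271.7, 206.7], np.int64(274))] pred grip [270.4 196.7]
[ 0.80084766 -0.03157606  0.181     ]
top handle_grip [(0.5, [235.0, 178.6], np.int64(68))] pred grip [237.  178.4]
[0.5580359  0.17183323 0.181     ]
top pad [(0.7, [355.4, 133.0], np.int64(312))] pred grip [237.  178.4]
[ 0.68238982 -0.17059959  0.181     ]
```

Emit:
carry_out --moves '[[[0, 0, -2], [-3, 0.6, -1], 6], [[0, 0, -5], [-7, 1.4, -1], 6], [[0, 0, -9], [-11, 2.2, -1], 6], [[-0.2, 0.2, -13], [-13.4, 2.7, -1], 6], [[-0.2, 0.2, -13], [-13.4, 2.7, -1], 6]]'

```text
t: 18.55
eef_pos: [0.5574, 0.1702, 0.2566]
tool_rot: [0.002, 0.738, -0.675, -0.001]
contact_force: [0.5, -0.7, -0.4]
gripper_width: 0.704
```

Emit:
carry_out --moves '[[[0, 0, 0], [0, 0, 0], 6], [[0, 0, 0], [0, 0, 0], 6]]'

```text
t: 18.8
eef_pos: [0.5584, 0.1664, 0.2574]
tool_rot: [0.002, 0.735, -0.678, -0.0]
contact_force: [0.2, 0.1, -0.2]
gripper_width: 0.707
```

Run:
```python
from h import *
O=np.array([.5684,.0505]); a=np.radians(4.85); M=np.array([[np.cos(a),-np.sin(a)],[np.sin(a),np.cos(a)]])
F=lambda x,y,z: np.r_[O+M@np.array([x,y])/1000,z/1000]
go(F(0,118,181),184.85)
c=bot.camera_info('wrist'); im=bot.read_camera('wrist')[:,:,::-1].copy()
for p in ((0,116,181),(0,119,205)): cv2.circle(im,tuple(np.int32(proj('wrist',F(*p),c))),3,(0,255,0),1)
r=bot.silhouettes('handle_grip','wrist'); print([(x['score'],x['location']) for x in r[:2]])
sc=bot.read_camera('scene')[120:280,180:340,::-1]
cv2.imwrite('pics/c2.png',np.hstack([im[:, 60:460],cv2.resize(sc,(384,384),interpolation=cv2.INTER_CUBIC)]))
```

```text
t 18.8 pos [0.5584 0.1664 0.2574] yaw -175.4 F [ 0.2  0.1 -0.2] M [-0.06 -0.05  0.01] w 0.707 q [-0.39  0.32 -0.01  1.77  0.01  1.06  2.82]
turn [ 0.2 -0.1 -0.2] shift cm [-0.18 -0.04  7.64]
[(0.81, [258.6, 228.7])]
```

View pics/c2.png

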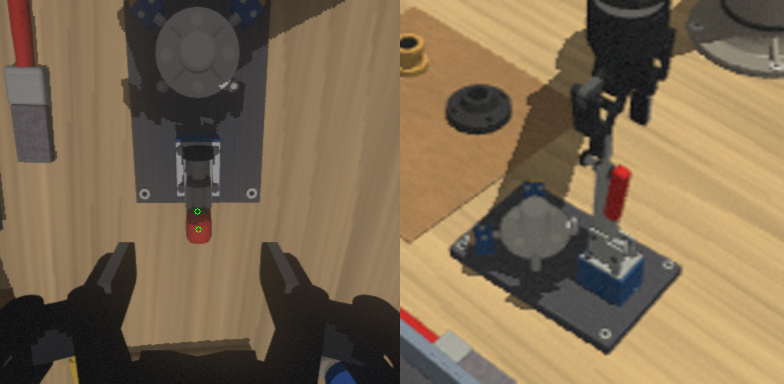

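Emit:
carry_out --moves '[[[0, 0, 0], [-0.25, 0, 2.5], 6], [[0, 0, 0], [-0.25, 0, 5], 6], [[0, 0, 0], [-0.25, 0, 7.4], 6], [[0, 0, 0], [-0.25, 0, 7.4], 6], [[0, 0, 0], [-0.25, 0, 7.4], 3]]' --newtons 25

```text
t: 19.58
eef_pos: [0.5583, 0.1708, 0.1846]
tool_rot: [0.001, 0.736, -0.677, -0.0]
contact_force: [-0.3, 0.1, -0.3]
gripper_width: 0.503
```

Emit:
carry_out --moves '[[[0, 0, 0], [0, 0, 0], 1.2], [[0, 0, 0], [0, 0, 0], 1.2], [[0, 0, 0], [0, 0, 0], 1.2], [[0, 0, 0], [0, 0, 0], 1.2], [[0, 0, 0], [0, 0, 0], 1.2]]' --newtons 25

```text
t: 20.2
eef_pos: [0.558, 0.171, 0.1847]
tool_rot: [0.001, 0.736, -0.677, -0.0]
contact_force: [-1.9, -1.1, 6.0]
gripper_width: 0.185
```

```bash
python3 -c "
from h import *
go((.5572,.182,.181),184.85)"
```

```text
t 20.2 pos [0.558  0.171  0.1847] yaw -175.2 F [-1.9 -1.1  6. ] M [-0.18  0.52 -0.03] w 0.185 q [-0.39  0.4  -0.02  1.84  0.01  0.91  2.81]
turn [ 0.1 -0.  -0. ] shift cm [-1.1  -0.02  0.37]
```

Emit:
carry_out --moves '[[[0, 0, 0], [-0.8, 0, 0], 1.2], [[0, 0, 0], [-1.6, 0, 0.05], 1.2], [[0, 0, 0], [-2.8, 0, 0.25], 1.2], [[0, 0, 0], [-3.9, 0, 0.55], 1.2], [[0, 0, 0], [-3.9, 0, 0.55], 1.2]]'

```text
t: 20.82
eef_pos: [0.5543, 0.2108, 0.1782]
tool_rot: [0.001, 0.737, -0.676, -0.001]
contact_force: [-1.3, 1.4, 2.5]
gripper_width: 0.188
```

Emit:
carry_out --moves '[[[0, 0, 0], [-1.2, 0, 0.45], 1.2], [[0, 0, 0], [-2.3, 0, 1.1], 1.2], [[0, 0, 0], [-3.1, 0, 1.7], 1.2], [[0, 0, 0], [-3.9, 0, 2.4], 1.2], [[0, 0, 0], [-3.9, 0, 2.4], 1.2]]'

```text
t: 21.45
eef_pos: [0.5509, 0.2505, 0.1543]
tool_rot: [0.0, 0.737, -0.676, -0.001]
contact_force: [-1.4, 3.7, 3.8]
gripper_width: 0.18
```

```bash
python3 -c "
from h import *
O=np.array([.5684,.0505]); a=np.radians(4.85); M=np.array([[np.cos(a),-np.sin(a)],[np.sin(a),np.cos(a)]])
print((M.T@(bot.get_obs()['eef_pos'][:2]-O)*1000).round(1))
go((.5514,.2508,.142),184.85)
bot.read_camera('scene'); sc=bot.read_camera('scene')[120:280,180:340,::-1]
cv2.imwrite('pics/c3.png',cv2.resize(sc,(400,400),interpolation=cv2.INTER_CUBIC))"
```

```text
[ -0.5 200.7]
t 21.45 pos [0.5509 0.2505 0.1543] yaw -175.1 F [-1.4  3.7  3.8] M [ 0.53  0.4  -0.08] w 0.18 q [-0.5   0.47 -0.04  1.81  0.02  0.87  2.68]
turn [0.1 0.1 0. ] shift cm [-0.03 -0.06  1.23]
```

View pics/c3.png

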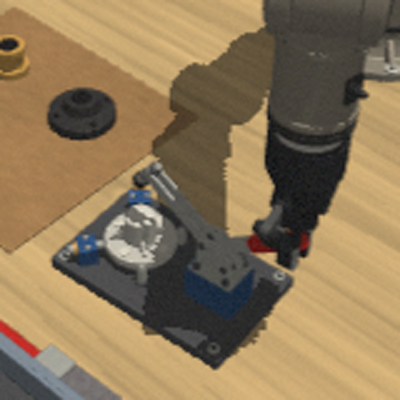

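Emit:
carry_out --moves '[[[0, 0, 0], [-0.4, 0, 0.6], 1.2], [[0, 0, 0], [-0.7, 0, 1.2], 1.2], [[0, 0, 0], [-0.95, 0, 1.9], 1.2], [[0, 0, 0], [-1.1, 0, 2.6], 1.2], [[0, 0, 0], [-1.1, 0, 2.6], 1.2]]'

```text
t: 22.18
eef_pos: [0.5499, 0.2622, 0.1284]
tool_rot: [-0.0, 0.737, -0.676, -0.001]
contact_force: [-2.9, 6.4, 3.8]
gripper_width: 0.18
```

Emit:
carry_out --moves '[[[0, 0, 0], [-0.1, 0, 0.5], 1.2], [[0, 0, 0], [-0.2, 0, 1.1], 1.2], [[0, 0, 0], [-0.2, 0, 1.7], 1.2], [[0, 0, 0], [-0.2, 0, 2.2], 1.2], [[0, 0, 0], [-0.2, 0, 2.3], 1.2]]'

```text
t: 22.8
eef_pos: [0.5497, 0.264, 0.1055]
tool_rot: [-0.0, 0.737, -0.676, -0.001]
contact_force: [-1.5, 6.0, 3.6]
gripper_width: 0.183
```

```bash
python3 -c "
from h import *
O=np.array([.5684,.0505]); a=np.radians(4.85); M=np.array([[np.cos(a),-np.sin(a)],[np.sin(a),np.cos(a)]])
print((M.T@(bot.get_obs()['eef_pos'][:2]-O)*1000).round(1))
go((.5509,.2568,.106),184.85)"
```

```text
[ -0.6 214.3]
t 22.8 pos [0.5497 0.264  0.1055] yaw -175.1 F [-1.5  6.   3.6] M [ 0.82  0.36 -0.08] w 0.183 q [-0.52  0.54 -0.04  1.83  0.02  0.78  2.66]
turn [0.1 0.1 0.1] shift cm [ 0.73 -0.05 -0.06]
```

Emit:
carry_out --moves '[[[0, 0, 0], [0.1, 0, 0.2], 1.2], [[0, 0, 0], [0.2, 0, 0.4], 1.2], [[0, 0, 0], [0.2, 0, 0.5], 1.2], [[0, 0, 0], [0.2, 0, 0.5], 1.2]]'

```text
t: 23.3
eef_pos: [0.5497, 0.2637, 0.1007]
tool_rot: [-0.001, 0.737, -0.676, -0.002]
contact_force: [-2.1, 10.3, 2.9]
gripper_width: 0.182
```

```bash
python3 -c "
from h import *
go((.5509,.2568,.106),184.85)
bot.read_camera('scene'); sc=bot.read_camera('scene')[120:280,180:340,::-1]
cv2.imwrite('pics/c4.png',cv2.resize(sc,(500,500),interpolation=cv2.INTER_CUBIC))"
```

```text
t 23.3 pos [0.5497 0.2637 0.1007] yaw -175.0 F [-2.1 10.3  2.9] M [ 1.68  0.46 -0.07] w 0.182 q [-0.52  0.54 -0.04  1.83  0.02  0.77  2.66]
turn [0.  0.3 0.1] shift cm [ 0.69 -0.06 -0.53]
```

View pics/c4.png

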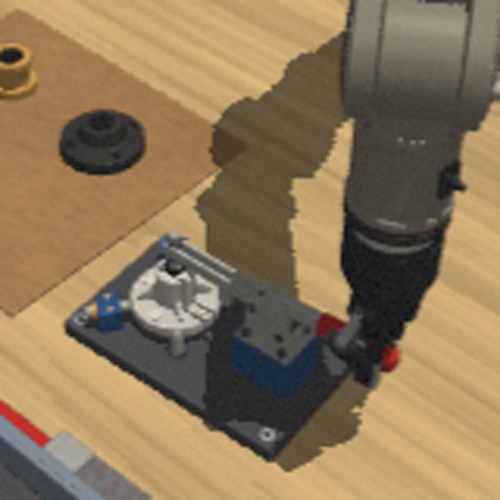

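Emit:
carry_out --moves '[[[0, 0, 0], [0, 0, 0], 4], [[0, 0, 0], [0, 0, 0], 4], [[0, 0, 0], [0, 0, 0], 4], [[0, 0, 0], [0, 0, 0], 4]]'

```text
t: 23.9
eef_pos: [0.55, 0.2589, 0.0998]
tool_rot: [0.001, 0.736, -0.677, -0.001]
contact_force: [-0.1, -0.4, 0.1]
gripper_width: 0.47
```

Emit:
carry_out --moves '[[[0, 0, 0], [0, 0, -2.5], 4], [[0, 0, 0], [0, 0, -5.5], 2], [[0, 0, 0], [0, 0, -5.5], 0.1], [[0, 0, 0], [0, 0, -5.5], 0.1], [[0, 0, 0], [0, 0, -5.5], 0.1]]'

```text
t: 24.52
eef_pos: [0.5494, 0.259, 0.1539]
tool_rot: [0.002, 0.736, -0.677, -0.001]
contact_force: [0.5, -0.7, -0.1]
gripper_width: 0.015
```

```bash
python3 -c "
from h import *
go((.5509,.2598,.14),184.85)
O=np.array([.5684,.0505]); a=np.radians(4.85); M=np.array([[np.cos(a),-np.sin(a)],[np.sin(a),np.cos(a)]])
F=lambda x,y,z: np.r_[O+M@np.array([x,y])/1000,z/1000]
bot.read_camera('scene'); im=bot.read_camera('scene')[:,:,::-1].copy()
for k in ('handle_grip','pad'):
    print([(x['score'],x['location']) for x in bot.silhouettes(k,'scene')[:2]])
for n in ((0,231,108),(0,155,108)): print(proj('scene',F(*n)))
cv2.imwrite('pics/c5.png',cv2.resize(im[140:270,200:330],(520,520),interpolation=cv2.INTER_CUBIC))"
```

```text
t 24.52 pos [0.5494 0.259  0.1539] yaw -175.2 F [ 0.5 -0.7 -0.1] M [ 0.   -0.04  0.01] w 0.015 q [-0.52  0.47 -0.04  1.8   0.02  0.87  2.66]
turn [ 0.3 -0.1 -0. ] shift cm [-0.07 -0.16  1.38]
[(0.9, [289.2, 227.3]), (0.53, [258.1, 232.9])]
[(0.51, [389.9, 241.1])]
[306.07852176 237.01427592]
[281.29950887 223.06690374]
```

View pics/c5.png

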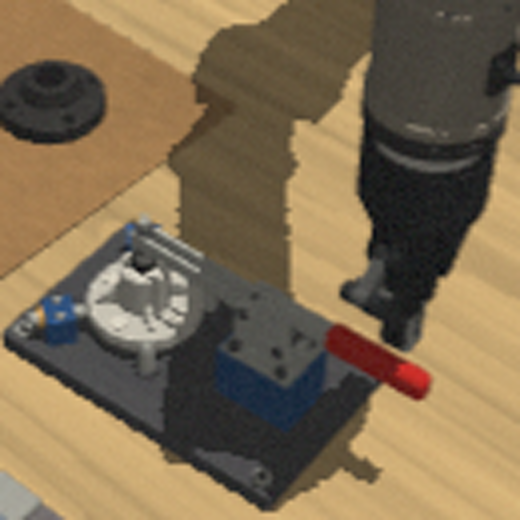

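Emit:
carry_out --moves '[[[0, 0, 0], [0, -0.15, 0.8], 0.1], [[0, 0, 0], [0, -0.15, 1.6], 0.1], [[0, 0, 0], [0, -0.15, 1.8], 0.1], [[0, 0, 0], [0, -0.15, 1.9], 0.1], [[0, 0, 0], [0, -0.15, 1.9], 0.1]]'

```text
t: 25.35
eef_pos: [0.5516, 0.2596, 0.1361]
tool_rot: [0.001, 0.736, -0.677, -0.001]
contact_force: [0.5, 0.1, 0.4]
gripper_width: 0.017
```

Emit:
carry_out --moves '[[[0, 0, 0], [0, 0, 0.1], 0.1], [[0, 0, 0], [0, 0, 0.15], 0.1], [[0, 0, 0], [0, 0, 0.15], 0.1]]'

```text
t: 25.72
eef_pos: [0.5515, 0.2596, 0.1345]
tool_rot: [0.001, 0.736, -0.677, -0.001]
contact_force: [0.2, 0.6, -0.1]
gripper_width: 0.011
```

Emit:
carry_out --moves '[[[0, 0, 0], [0, 0, 0.08], 0.1], [[0, 0, 0], [0, 0, 0.15], 0.1], [[0, 0, 0], [0, 0, 0.15], 0.1]]'

```text
t: 26.1
eef_pos: [0.5518, 0.2597, 0.1334]
tool_rot: [0.001, 0.736, -0.677, -0.0]
contact_force: [-0.4, 0.1, 4.2]
gripper_width: 0.01
```

Emit:
carry_out --moves '[[[0, 0, 0], [0, 0, 0.05], 0.1], [[0, 0, 0], [0, 0, 0.05], 0.1], [[0, 0, 0], [0, 0, 0.05], 0.1]]'

```text
t: 26.48
eef_pos: [0.5519, 0.2597, 0.1331]
tool_rot: [0.001, 0.736, -0.677, -0.0]
contact_force: [-0.6, -0.4, 6.2]
gripper_width: 0.014
```

Emit:
carry_out --moves '[[[0, 0, 0], [0, 0, -1], 0.1], [[0, 0, 0], [0, 0, -4], 0.1], [[0, 0, 0], [0, 0, -9], 0.1], [[0, 0, 0], [-4, 0, -14], 0.1], [[0, 0, 0], [-8, 0, -16], 0.1]]'

```text
t: 27.1
eef_pos: [0.5463, 0.3401, 0.2964]
tool_rot: [-0.001, 0.736, -0.677, 0.0]
contact_force: [-0.2, 0.2, -1.2]
gripper_width: 0.015
```

Emit:
carry_out --moves '[[[0, 0, 0], [0, 0, 0], 0.1], [[0, 0, 0], [0, 0, 0], 0.1], [[0, 0, 0], [0, 0, 0], 0.1]]'

```text
t: 27.48
eef_pos: [0.5453, 0.3376, 0.2914]
tool_rot: [0.002, 0.736, -0.677, -0.0]
contact_force: [0.2, -0.3, 0.1]
gripper_width: 0.009
```

Run:
```python
from h import *
go((.55,.34,.29),184.85)
O=np.array([.5684,.0505]); a=np.radians(4.85); M=np.array([[np.cos(a),-np.sin(a)],[np.sin(a),np.cos(a)]])
F=lambda x,y,z: np.r_[O+M@np.array([x,y])/1000,z/1000]
im=bot.read_camera('scene')[:,:,::-1].copy()
print([(x['score'],x['location']) for x in bot.silhouettes('handle_grip','scene')[:1]], 'locked mid',proj('scene',F(0,193,108)))
for r,z in ((42,38.6),(18,72.6)):
    cv2.polylines(im,[np.int32([proj('scene',F(r*np.cos(t),r*np.sin(t),z),None)*8 for t in np.linspace(0,6.28,40)])],True,(0,255,0),1,shift=3)
cv2.imwrite('pics/c6.png',cv2.resize(im[140:270,200:330],(590,590),interpolation=cv2.INTER_CUBIC))
```

```text
t 27.48 pos [0.5453 0.3376 0.2914] yaw -175.3 F [ 0.2 -0.3  0.1] M [-0.01 -0.    0.02] w 0.009 q [-0.62  0.39 -0.05  1.58  0.02  1.17  2.56]
turn [ 0.2 -0.1 -0.1] shift cm [-0.21 -0.48  0.14]
[(0.8, [286.8, 227.2])] locked mid [293.49434717 229.9310169 ]
```

View pics/c6.png

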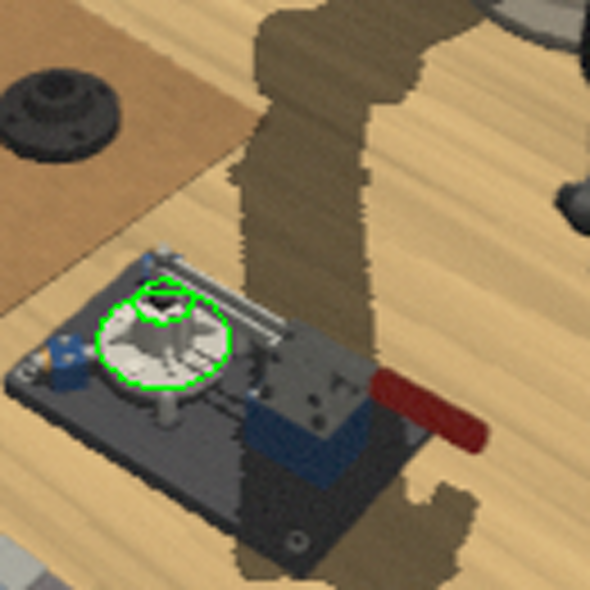

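```bash
python3 -c "
from station import bot
print(bot.hand_in())"
```

```text
the job is handed in; nothing more can be done
None
```

The aluminium cover is seated in the nest, boss up, and the toggle clamp is locked on the boss. The job was handed in at about 27.5 s, with the arm clear and touching nothing. The hand-in reports no verdict.

- **Seating:** The cover went past the plungers at about 8 N and came up solid with its underside about 24.6 mm above the table. A second press on the boss top, off-centre towards the plungers, held at 21.5 N with no further give. The height agreed with the first press to about 0.2 mm.
- **Clamp:** I swung the handle over only after that check. When I let go, the red grip lay where the locked position should be in the scene view. Pressing down on it met a firm stop at about 6 N, 1.1 mm lower than the given dimensions predict. The last picture shows the pad on the boss and the flange outline on the nest's axis.
- **Disagreements:**
  - The wrist camera read about 2 mm off along the fixture's y, for the cover and the plate alike. I treated it as a calibration offset, and the cover went in without catching.
  - The network found the grip about 7 pixels from the predicted locked point, but the grip's ends in the picture matched the prediction.
  - The pad was never found reliably by the network, so I judged it from the picture only.
- **Bystanders:** I did not touch the other things on the bench, but I did not re-measure all of them at the end.

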